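# Fasten the open draw latch of the tool case

## Task

The black tool case on the phone repair bench still has one of its two draw latches undone. Swing that latch's wire loop over so that it drops around its brass hook, then press its red lever back and down until it snaps flat over centre, with the loop caught on the hook. Leave the other latch shut, and take your hand away.

Things in the scene. Friction and masses are not known exactly. Their poses are not given: they have to be found in the camera images.
- hook (a point): Undone latch's sprung brass hook, a 20 mm wide post. Point: the bar's seat behind the post, under the lip, 168 mm above the bench, 8 above the case top. x: level, from lever pivot to hook (away from robot), y along the case, z up. Lever pivot axis (along y) at x -45, z +7 mm; lip edge x +2, lip top z +8. The tightened loop draws the hook 3-5 mm to -x (5 N/mm).
- loop_bar (a point): Middle of the far bar of the undone latch's loop: a U of 6 mm steel wire, 36 mm wide, 61 long, swinging freely on the lever 20 mm from its pivot. At the start it leans back towards the robot on a stop, bar 70-95 mm above the case top. Pushed past upright, away from the robot, it falls by itself and the bar lands on the top plate beyond the hook.
- lever_tip (a point): Middle of the free end of the undone latch's red lever, 24 mm wide, 4 thick, 58 from its pivot. Starts standing, leaning 10-35 deg past upright towards the hook; stays where left, stops at 40. Shut, it lies level, pointing from pivot to robot: tip at x -103, z +12 mm from the hook's start. Loop on, the last 50 deg need up to 6 N; it snaps past centre 14 deg before flat.
- shut_lever_tip (a point): The same point of the other latch's lever, already shut. That latch is the twin of the undone one, 230 mm along the case on the other side of the handle. To be left alone.

How it is judged (in metres and radians):
On the way:
1. the loop's bar lies behind the hook, below its lip (x of loop_bar in the frame of hook between -0.003 and 0.035 m and z of loop_bar in the frame of hook below 0.006 m), for 0.1 s.
At the end, for the whole second after the job is handed in: The undone latch is fastened: its lever lies flat (tip within about 8 mm of fully down), the loop's bar sits against the hook under the lip and has drawn the sprung hook in by more than 1.5 mm; the other latch is still shut (lever tip within 10 mm of its place) (x of loop_bar in the frame of hook between -0.003 and 0.006 m and z of loop_bar in the frame of hook below 0.006 m and distance of hook from where it was at the start of the episode above 0.0015 m and x of lever_tip in the frame of hook below -0.085 m and z of lever_tip in the frame of hook below 0.02 m and distance of shut_lever_tip from where it was at the start of the episode below 0.01 m); the robot touches nothing.
It fails at once if the other latch's lever is lifted or opened (distance of shut_lever_tip from where it was at the start of the episode above 0.02 m).
It also fails if it takes over 40 s, if anything falls off the work surface, if the arm or the gripper's body presses on something with over 40 N, if the wrist force passes 120 N, or if a joint passes its speed limit or range.

## Robot

A 6-joint arm with a two-finger parallel gripper is mounted at the origin on the work surface. World frame = base frame: x ahead of the robot, y to its left, z up, the work surface at z = 0. Lengths are in mm, angles in rad, forces in N, time in s.
With the tool pointing down it reaches from about 275 to 975 mm from the base axis. Payload 8.4 kg.
Tool frame: the origin (TCP) lies at the very end of the fingers, on their centre line; the grasp point (between the pads) lies 19 mm behind it (robot.hold_point_z is the z of the grasp point in the tool frame, in mm); z points along the fingers, y is the line along which they close (so a half turn about z gives the same grasp; the last joint's range is limited). The gripper opens to 92 mm and grips with 3 to 60 N. Pads are 20 mm wide; open, the fingers measure 128 mm over their backs; the gripper's body (75 mm by 189 mm) begins 69 mm behind the grasp point.
Start: joints at [-1.218, 0.353, 1.633, -0, 1.155, -0.002], TCP at [217.125, -586.075, 190.283] pointing down, gripper open.
Joint ranges: [-2.63, 2.63], [-0.92, 2.1], [0.06, 2.66], [-1.3, 4.44], [0, 2.69], [-3.02, 3.02]. Speed limits (rad/s): [2.22, 2.22, 2.79, 3.14, 3.14, 3.14].

## Interface

Orientations are given as [roll, pitch, yaw] about the fixed x, y, z axes, in that order (R = Rz(yaw) Ry(pitch) Rx(roll)).
In Python, from station import robot gives the robot as it stands.
- The arm moves only by the shell command python3 -m jog 'ROWS' [FORCE]. ROWS is JSON, one flat list of numbers, 7 for each row, row after row: the shift along the tool's x, y, z normalised to -1 to 1, where 1 is 300 mm, then the turn, a rotation vector about the tool's x, y, z normalised to -1 to 1, where 1 is 0.5 rad, then the closure, from 0 (fully open) to 1 (shut). A call has 1 to 10 rows; each row is the pose to reach, as a shift and turn from the pose commanded when the call began, along the tool's axes at that moment; what a row does not reach only later rows make up. A row lasts 1/10 s, in which the tool goes at most 50 mm and 8.59 degrees, less where a joint would pass 70% of its speed; a pose out of reach is approached as far as the arm can. A call with a number of a shift or a turn outside -1 to 1 is refused whole. A call with a gripper value outside its range is refused whole. The fingers move at their own pace and stop on an object; FORCE is the grip in N (left out, the last holds). Time passes only in rows, so rows that repeat a pose let the fingers close. It gives the time, the measured TCP pose, the force, the opening and the grip force at its end, in the units of the state.
- robot.get_state(): the state, without advancing time (a new reading comes with each control period).
- robot.camera(name): name is "scene" or "top"; returns the picture (400x640x3 uint8, red, green, blue); there is no depth.
- robot.camera_params(name): a dict with "fx", "fy", "cx", "cy" (pixels), "extrinsics" (4x4, takes a point from camera to world coordinates). Camera axes: x right, y down, z forward; pixel columns grow to the right and rows downward; lengths in mm; the calibration is good to about 2 mm. A picture is of the moment at which its call begins. camera_params takes no time and is no camera call.
- robot.sign_off(): hands the job in; it is judged then, once.
The state is a dict: "clock": time; "qpos": joint angles; "joint_vel": joint speeds; "joint_torque": joint torques, N m; "ee_pos": TCP position; "tool_rot": TCP orientation; "ft_force": force on the tool from outside, world axes, zero at the start; "moment": the same for the moment, N m; "width": finger opening in mm; "grasp_force": force on a finger pad.
Only numpy, scipy, OpenCV 4.12 (cv2) and the standard library are available. Lean on these libraries where they do the work, as an engineer would, in place of code of your own. Each camera call takes 0.05 s, during which the arm holds its last target. There are 200 camera calls.

## Working session

There is one attempt and no reset: what is moved stays moved. The work goes in short steps, Python scripts to look and compute and a shell command to move; the robot and the scene stay as the last step left them, time stands still between calls to the robot, and variables do not carry over. Pictures are saved under pics/ and viewed, at most 10 in all, crops included, and the job is handed in when it is done.

```bash
mkdir -p pics; ls
python3 - <<'E'
from station import robot
import cv2
s=robot.get_state(); print(s)
for n in("scene","top"):
    cv2.imwrite(f"pics/{n}0.png",robot.camera(n)[...,::-1]); p=robot.camera_params(n); print(n,p)
E
```

```text
pics
{'clock': 0.0, 'qpos': array([-1.21841369e+00,  3.53634359e-01,  1.63407427e+00, -3.84750773e-05,
        1.15518470e+00, -2.36208232e-03]), 'joint_vel': array([-3.58994145e-04, -1.26573179e-03, -1.00044380e-04,  6.69508289e-05,
       -8.63897329e-04, -1.64484668e-03]), 'joint_torque': array([ 1.25231486e-05, -5.93849695e+01, -3.34214008e+01,  6.97274250e-02,
        2.33483606e-02, -8.28607676e-05]), 'ee_pos': array([ 216.9355936 , -585.62319127,  189.59793   ]), 'tool_rot': array([-3.14029189e+00,  3.21070259e-05,  3.54760295e-01]), 'ft_force': array([ 0.00258997, -0.30466936,  0.73084384]), 'moment': array([ 0.04627954, -0.03139322,  0.02612875]), 'grasp_force': 0.0, 'width': 91.9387898102464}
scene {'fx': 452.87364923543146, 'fy': 452.87364923543146, 'cx': 316.6821125718537, 'cy': 193.00962823002652, 'extrinsics': array([[-5.27028398e-02,  7.42148890e-01, -6.68159738e-01,
         9.83121838e+02],
       [ 9.98603144e-01,  3.66452419e-02, -3.80642450e-02,
         6.29620247e+01],
       [-3.76446196e-03, -6.69232509e-01, -7.43043523e-01,
         7.14796309e+02],
       [ 0.00000000e+00,  0.00000000e+00,  0.00000000e+00,
         1.00000000e+00]])}
top {'fx': 474.10414995026053, 'fy': 474.10414995026053, 'cx': 322.36250829545656, 'cy': 204.48147107057193, 'extrinsics': array([[ 9.12187457e-03, -9.92936395e-01,  1.18296693e-01,
         4.75759545e+02],
       [-9.99930378e-01, -9.94313782e-03, -6.35405703e-03,
         2.00985939e+01],
       [ 7.48541480e-03, -1.18230496e-01, -9.92957964e-01,
         9.31862915e+02],
       [ 0.00000000e+00,  0.00000000e+00,  0.00000000e+00,
         1.00000000e+00]])}
```

View pics/scene0.png

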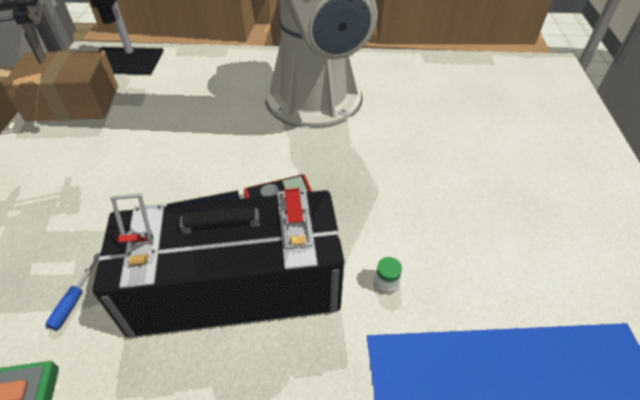

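View pics/top0.png

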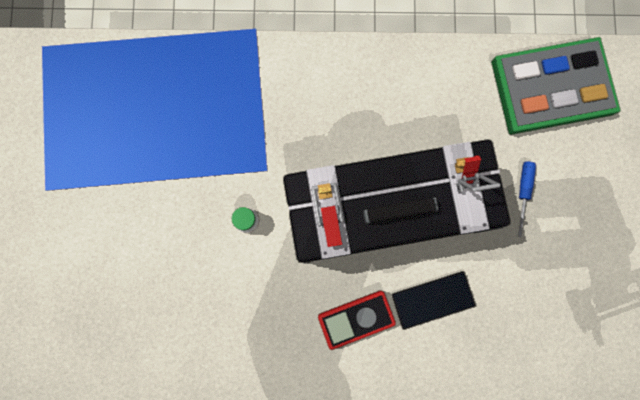

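The scene view looks back towards the robot, with the undone latch at the left: loop bar about (127,197), red lever (130,238), hook (138,259). In the top view it is at the right: hook about (464,164), red lever (472,166), bar near (497,182). Next I'll view enlarged crops and compute colour centroids.

```bash
cat > h.py <<'E'
import numpy as np, cv2
from station import robot
P={n:robot.camera_params(n) for n in("scene","top")}
def ray(n,u,v):
    p=P[n];E=p["extrinsics"];d=E[:3,:3]@np.array([(u-p["cx"])/p["fx"],(v-p["cy"])/p["fy"],1]);return E[:3,3],d/np.linalg.norm(d)
def plane(n,u,v,z):
    o,d=ray(n,u,v);return o+d*(z-o[2])/d[2]
def tri(a,b):
    (o,d),(q,e)=ray("scene",*a),ray("top",*b)
    t=np.linalg.lstsq(np.c_[d,-e],q-o,rcond=None)[0];x,y=o+d*t[0],q+e*t[1];return (x+y)/2,np.linalg.norm(x-y)
def proj(n,X):
    p=P[n];E=p["extrinsics"];c=E[:3,:3].T@(np.array(X)-E[:3,3]);return np.array([p["fx"]*c[0]/c[2]+p["cx"],p["fy"]*c[1]/c[2]+p["cy"]]).round(1)
def crops(tag,a,b):
    out=[]
    for n,(u,v) in(("scene",a),("top",b)):
        im=robot.camera(n)[...,::-1];cv2.imwrite(f"pics/full_{n}_{tag}.png",im)
        out.append(cv2.resize(im[v-50:v+50,u-33:u+33],None,fx=6,fy=6,interpolation=cv2.INTER_CUBIC))
    cv2.imwrite(f"pics/{tag}.png",np.hstack(out)) # col=6*(u-u0+33) ,+396 for top; row=6*(v-v0+50)
def blobs(im,lo,hi,amin=15):
    m=cv2.inRange(cv2.cvtColor(im,cv2.COLOR_BGR2HSV),np.array(lo),np.array(hi))
    n,_,st,c=cv2.connectedComponentsWithStats(m);return [(st[i].tolist(),c[i].round(1).tolist()) for i in range(1,n) if st[i][4]>=amin]
E
python3 - <<'E'
from h import *
crops("c1",(130,235),(480,180))
for n in("scene","top"):
    im=cv2.imread(f"pics/full_{n}_c1.png")
    print(n,"red",blobs(im,(0,140,90),(8,255,255)),"\nbrass",blobs(im,(12,110,120),(24,255,255)))
E
```

```text
scene red [([303, 175, 8, 17, 36], [306.6, 183.5]), ([245, 189, 5, 9, 35], [246.7, 193.2]), ([285, 189, 18, 34, 458], [293.4, 205.4]), ([118, 234, 29, 9, 149], [129.3, 237.9])] 
brass [([130, 0, 141, 44, 1051], [217.2, 33.9]), ([270, 0, 6, 16, 41], [271.9, 6.1]), ([84, 31, 36, 10, 265], [101.8, 35.7]), ([366, 34, 182, 17, 953], [471.9, 45.7]), ([57, 51, 48, 31, 549], [79.2, 66.4]), ([5, 53, 49, 33, 567], [27.6, 72.2]), ([103, 59, 6, 10, 20], [105.3, 63.2]), ([291, 236, 14, 9, 98], [297.4, 239.8]), ([130, 255, 17, 10, 132], [138.3, 259.6])]
top red [([463, 155, 18, 22, 229], [471.1, 165.3]), ([321, 206, 21, 40, 548], [331.1, 225.9]), ([318, 291, 77, 58, 720], [355.8, 317.3])] 
brass [([580, 84, 28, 18, 353], [593.8, 92.3]), ([455, 158, 10, 15, 91], [459.6, 164.7]), ([318, 184, 14, 15, 164], [324.2, 190.9])]
```

View pics/c1.png

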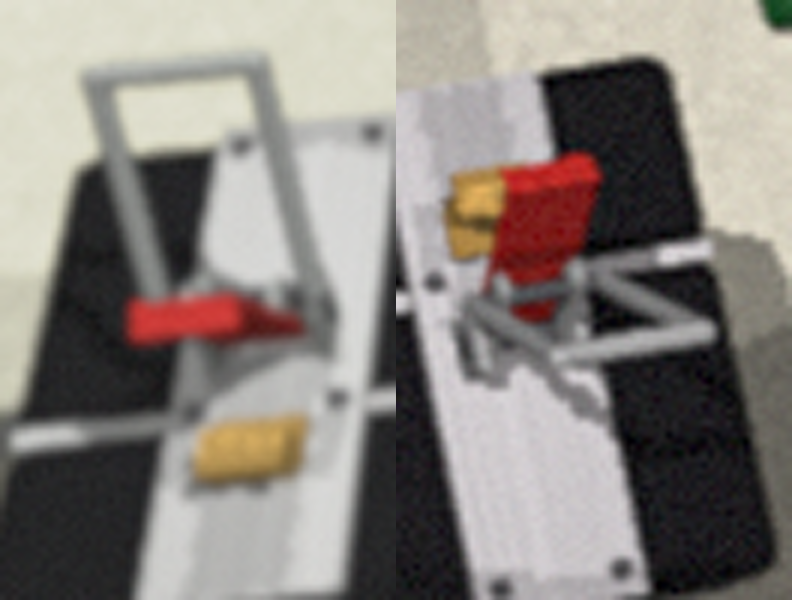

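The crop shows the bar midpoint at about scene (126.6,196.4), top (486.7,187.1). The lever tip is at about scene (127.7,237), top (472.7,157.5). The hook is partly hidden in the top view.

Run:
```python
from h import *
np.set_printoptions(precision=1,suppress=True)
print("bar",tri((126.6,196.4),(486.7,187.1)));print("barends",tri((112.8,197.5),(474,189.5)),tri((140.3,195.3),(499.5,184.7)))
print("tip",tri((127.7,237),(472.7,157.5)))
h=plane("scene",138.3,259.1,174);s=plane("scene",297.4,239.3,174);print("hook",h,"shut",s,np.linalg.norm(h-s))
print("shut top",plane("top",324.2,190.9,175))
y=(s-h)/np.linalg.norm(s-h);x=np.array([y[1],-y[0],0]);print("yaw",np.arctan2(x[1],x[0]),x,y)
for n in(0,1):
    pass
print("shut lever top", plane("top",331.1,225.9,180),"scene",plane("scene",293.4,205.4,180))
print("leverbase?",tri((126.6,196.4),(486.7,187.1))[0]-h)
```

```text
bar (array([ 584.6, -222.5,  250.4]), np.float64(2.1105853062767195))
barends (array([ 586.8, -221.8,  249.5]), np.float64(32.878410927102124)) (array([ 583.5, -220.8,  255.8]), np.float64(36.94467411637303))
tip (array([ 634.2, -212.1,  224.6]), np.float64(1.4890012573522513))
hook [ 635.7 -211.6  174. ] shut [589.8  11.7 174. ] 228.00635141772918
shut top [588.   12.5 175. ]
yaw 0.20284560337034285 [1.  0.2 0. ] [-0.2  1.   0. ]
shut lever top [531.2   1.1 180. ] scene [529.8   0.9 180. ]
leverbase? [-51.2 -10.9  76.4]
```

Run:
```python
from h import *
np.set_printoptions(precision=1,suppress=True)
x=np.array([.98,.2,0]);y=np.array([-.2,.98,0])
h=np.array([635.7,-211.6,168])
f=lambda p:np.array([(p-h)@x,(p-h)@y,p[2]-168])
# crop pts top: far edge brass seen (455..505,172) -> u=447+(c-396)/6, v=130+r/6
T=lambda c,r:(447+(c-396)/6,130+r/6)
S=lambda c,r:(97+c/6,185+r/6)
print("far edge top",f(plane("top",*T(455,175),176)),f(plane("top",*T(500,172),176)))
print("near edge top",f(plane("top",*T(450,250),176)))
print("scene bright top edge",f(plane("scene",*S(255,420),176)),"bottom",f(plane("scene",*S(245,478),168)),"side corners",f(plane("scene",*S(195,455),174)),f(plane("scene",*S(300,440),174)))
im=cv2.imread("pics/full_top_c1.png")
cv2.imwrite("pics/shut.png",cv2.resize(im[175:260,300:360],None,fx=7,fy=7,interpolation=cv2.INTER_CUBIC))
```

```text
far edge top [8.2 7.2 8. ] [ 6.7 -5.   8. ]
near edge top [-11.7  13.1   8. ]
scene bright top edge [-5.4  1.7  8. ] bottom [ 5.3 -1.8  0. ] side corners [  1.2 -12.    6. ] [ 0.6 12.1  6. ]
```

View pics/shut.png

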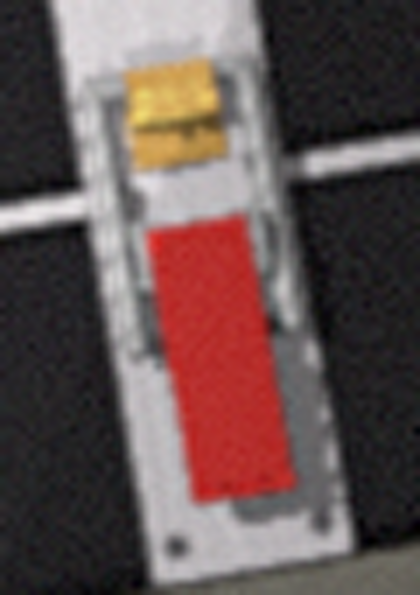

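The shut latch has its lip edge near row 65 and its lever tip at (245,498) in the crop. That is about 100 mm apart, which matches the given sizes and puts the hook point 2 mm inside the far brass edge. So the hook is at about (641,-211,168) with yaw 0.203. The bar is at about (-57,0,+82) in the hook frame. I'll approach from the robot side with the fingers closed.

```bash
cat >> h.py <<'E'
H=np.array([640.6,-210.6,168.]);YAW=.203
from scipy.spatial.transform import Rotation as R
RH=R.from_euler("z",YAW)
def to(X,yaw=YAW):
    s=robot.get_state();Rt=R.from_euler("xyz",s["tool_rot"])
    d=Rt.inv().apply(RH.apply(X)+H-s["ee_pos"])/300
    w=(Rt.inv()*R.from_euler("xyz",[np.pi,0,yaw])).as_rotvec()/.5
    print("t",round(s["clock"],2),"now",RH.inv().apply(s["ee_pos"]-H).round(1),"F",np.round(s["ft_force"],1),"row",d.round(3),w.round(3))
E
python3 -m jog '[0.73,-0.36,-0.17,0,0,0.304,1,0.73,-0.36,-0.17,0,0,0.304,1,0.73,-0.36,-0.17,0,0,0.304,1,0.73,-0.36,-0.17,0,0,0.304,1,0.73,-0.36,-0.17,0,0,0.304,1,0.73,-0.36,-0.17,0,0,0.304,1,0.73,-0.36,-0.17,0,0,0.304,1]' && python3 -c "
from h import *
to([-95,0,73])"
```

```text
clock: 0.9
ee_pos: [385.6, -408.1, 241.4]
tool_rot: [3.141, 0.0, 0.205]
ft_force: [-0.5, 0.1, -0.1]
width: 38.3
grasp_force: 0.0
t 0.9 now [-289.6 -142.1   73.4] F [-0.5  0.1 -0.1] row [ 0.65  -0.472  0.001] [0.001 0.    0.005]
```

```bash
python3 -m jog '[0.65,-0.472,0,0,0,0.005,1,0.65,-0.472,0,0,0,0.005,1,0.65,-0.472,0,0,0,0.005,1,0.65,-0.472,0,0,0,0.005,1,0.65,-0.472,0,0,0,0.005,1,0.65,-0.472,0,0,0,0.005,1,0.65,-0.472,0,0,0,0.005,1]' && python3 -c "
from h import *
to([-30,0,73]);crops('c2',(130,220),(485,180))"
```

```text
clock: 1.6
ee_pos: [546.8, -231.6, 240.5]
tool_rot: [-3.141, 0.002, 0.201]
ft_force: [0.8, -0.8, 0.0]
width: 0.6
grasp_force: 0.0
t 1.6 now [-96.1  -1.6  72.5] F [ 0.8 -0.8  0. ] row [ 0.22  -0.006 -0.002] [-0.     0.003 -0.004]
```

View pics/c2.png

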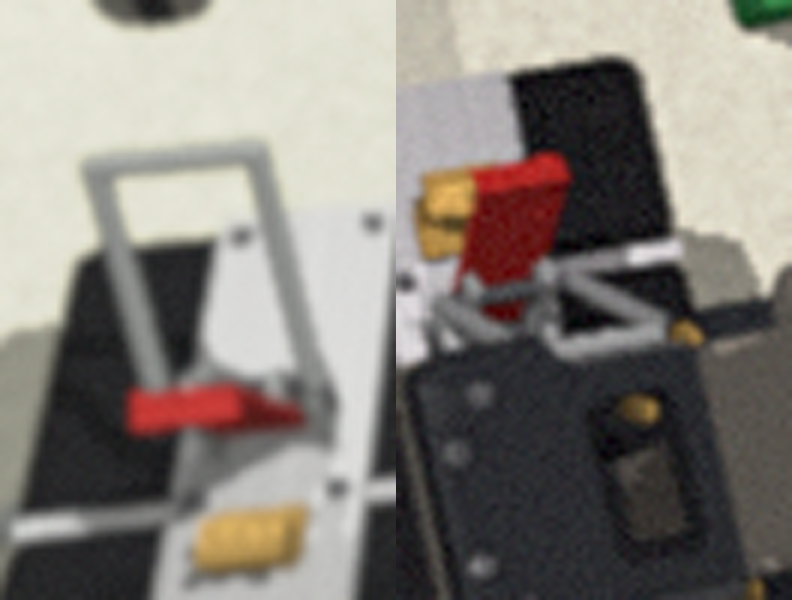

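The loop still leans back, with its bar at crop row 155 (v≈196). The fingertips are behind it, at about (123,174) in the scene view. I'll check that against the projection before pushing.

```bash
python3 -c "
from h import *
e=robot.get_state()['ee_pos'];print(proj('scene',e),proj('scene',RH.apply([-57,0,82])+H),proj('scene',RH.apply([-57,0,76])+H), proj('top',RH.apply([-57,0,82])+H))"
```

```text
[130.  180.7] [126.1 196.6] [127.5 199.5] [485.6 187.2]
```

```bash
python3 -c "
import cv2
im=cv2.imread('pics/full_scene_c2.png');cv2.imwrite('pics/w2.png',cv2.resize(im[70:270,40:240],None,fx=3,fy=3,interpolation=cv2.INTER_CUBIC))"
```

```text
(no output)
```

View pics/w2.png

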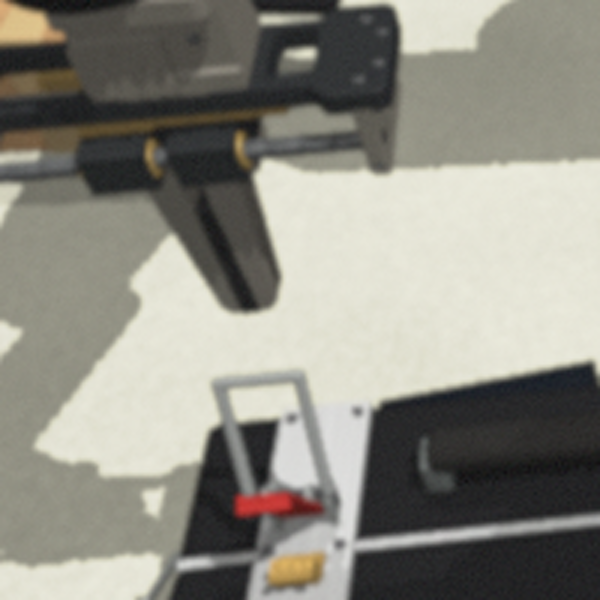

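The tip appears at (122,172) but should project to (130,181). I'll take a fresh reading and measure the tip again from both frames.

```bash
python3 -c "
from h import *
to([-30,0,73]);s=robot.get_state();print(s['ee_pos'],s['joint_vel'].round(3))
im=robot.camera('scene')[...,::-1];cv2.imwrite('pics/a.png',im)
g=cv2.cvtColor(im,cv2.COLOR_BGR2GRAY)[140:200,100:150]
m=(g<130);ys,xs=np.nonzero(m);
for v in range(140,186,5): r=np.nonzero(m[v-140])[0]; print(v,(r.min()+100,r.max()+100) if len(r) else None)
for z in (0,20,40): print(proj('scene',s['ee_pos']+[0,0,z]))
for p in RH.apply([[10,18,0],[10,-18,0],[-10,18,0],[-10,-18,0]]): print(proj('scene',s['ee_pos']+p))
"
```

```text
t 1.7 now [-96.8  -2.3  72.8] F [-0.7 -0.9  0.6] row [ 0.223 -0.009 -0.001] [-0.     0.002 -0.009]
[ 546.22050708 -232.40044512  240.79317874] [-0.007 -0.007  0.001  0.003 -0.001  0.005]
140 (np.int64(100), np.int64(126))
145 (np.int64(100), np.int64(127))
150 (np.int64(100), np.int64(129))
155 (np.int64(103), np.int64(130))
160 (np.int64(107), np.int64(132))
165 (np.int64(110), np.int64(131))
170 (np.int64(113), np.int64(129))
175 None
180 None
185 None
[130.  180.7]
[125.6 170.9]
[121.  160.7]
[142.  184.3]
[116.2 187.1]
[143.5 174.4]
[118.2 177.1]
```

```bash
python3 -c "
import cv2,numpy as np
a=cv2.imread('pics/a.png').astype(int);b=cv2.imread('pics/full_scene_c1.png').astype(int)
d=abs(a-b).max(2)
for v in range(164,192,2): print(v,d[v,108:146:2])
"
```

```text
164 [ 57 140 137 141 171 192 191 160 136 135 136 139  84   3   8   7   7   6
   6]
166 [  9  97 133 136 151 186 195 177 143 137 140 138  61   3   7   6   8   6
   7]
168 [  8  30 120 139 142 179 198 192 153 137 140 127  37   8   7   7   8   7
  11]
170 [  7   3  61 126 139 159 189 192 175 142 135  91  10  10   9   8   7   9
   8]
172 [  6   8   2  52  98 126 152 165 153 106  72  28   8   8   8   8  10   8
  13]
174 [ 5  6  6  5 13 28 33 40 32 12  1  6  9  8  8 10  9  6  9]
176 [8 5 6 7 8 9 7 6 9 8 7 9 7 7 5 5 5 5 6]
178 [6 7 4 8 7 8 6 7 9 7 8 9 9 8 9 8 8 7 9]
180 [ 7  6  7  7  6 10  8  8  9  7  8  9  7  8 10  7  7  8  5]
182 [ 8  8  8  8  6  7  9  4  8  8  6  8 10  8  8  7  8  9  6]
184 [ 6  6  9  9  7  5  8  8  6  8  6  7  7 12  8  9  8  8 11]
186 [10  7 10  8  9 10  8  9 10  7  8  8  8  8  8  5  8  7  9]
188 [ 7  8  8  7  9 10  8  8  9 10  8  7  9 10  8  7  7  8  7]
190 [ 6  9  9  9  8 10  9  7  8  7  9  8  6  6  7  7  8  9 11]
```

The visible fingertip ends about 20 mm above the nominal TCP, while the line of the fingers matches the projection. So I'll work about 17 mm lower, which still clears the lever in either case, and push slowly.

```bash
python3 -m jog '[0,-0.014,0.057,0,0,0,1,0.05,-0.014,0.057,0,0,0,1,0.08,-0.014,0.057,0,0,0,1,0.11,-0.014,0.057,0,0,0,1,0.14,-0.014,0.057,0,0,0,1,0.163,-0.014,0.057,0,0,0,1,0.163,-0.014,0.057,0,0,0,1]' && python3 -c "
from h import *
to([-30,2,56]);im=robot.camera('scene')[...,::-1];cv2.imwrite('pics/full3.png',im)
cv2.imwrite('pics/w3.png',cv2.resize(im[150:270,80:200],None,fx=5,fy=5,interpolation=cv2.INTER_CUBIC))"
```

```text
clock: 2.45
ee_pos: [595.6, -216.7, 224.2]
tool_rot: [3.141, -0.0, 0.201]
ft_force: [-0.1, 0.0, 0.2]
width: 0.4
grasp_force: 0.0
t 2.45 now [-45.3   3.1  56.2] F [-0.1  0.   0.2] row [0.051 0.004 0.001] [ 0.    -0.001 -0.004]
```

View pics/w3.png

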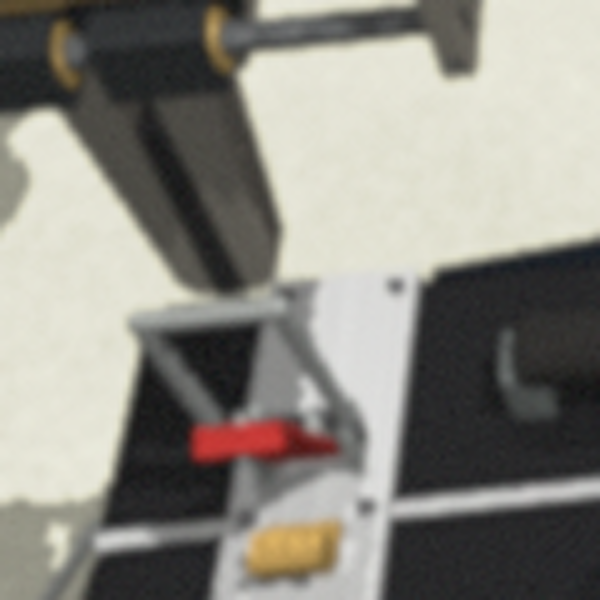

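The bar has moved forward to about (121,212), and the finger is behind it, slightly towards +y. I'll keep pushing past upright.

```bash
python3 -m jog '[0.02,0.012,0,0,0,0,1,0.04,0.012,0,0,0,0,1,0.06,0.012,0,0,0,0,1,0.07,0.012,0,0,0,0,1,0.07,0.012,0,0,0,0,1]' && python3 -c "
from h import *
to([-30,2,56]);im=robot.camera('scene')[...,::-1];cv2.imwrite('pics/full4.png',im)
cv2.imwrite('pics/w4.png',cv2.resize(im[150:290,80:200],None,fx=4,fy=4,interpolation=cv2.INTER_CUBIC))"
```

```text
clock: 3.0
ee_pos: [616.2, -216.1, 224.1]
tool_rot: [-3.142, 0.0, 0.201]
ft_force: [-0.6, 1.5, -0.8]
width: 0.2
grasp_force: 0.0
t 3.0 now [-25.   -0.5  56.1] F [-0.6  1.5 -0.8] row [-0.017 -0.008  0.   ] [-0.     0.    -0.005]
```

View pics/w4.png

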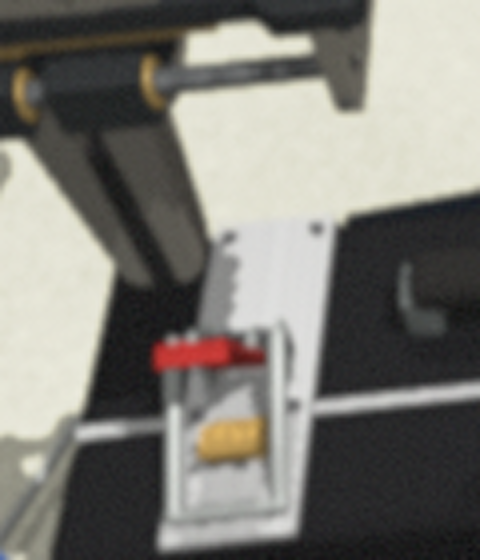

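The loop has fallen: its bar lies at about (135,282), beyond the brass hook at (138,260), with the wires either side of it. Next I'll go up and over the lever and come down on its hook side.

```bash
python3 -m jog '[0,-0.01,-0.15,0,0,0,1,0,-0.01,-0.15,0,0,0,1,0.167,-0.01,-0.15,0,0,0,1,0.167,-0.01,-0.15,0,0,0,1,0.18,-0.01,0.04,0,0,0,1,0.18,-0.01,0.093,0,0,0,1,0.18,-0.01,0.093,0,0,0,1,0.18,-0.01,0.093,0,0,0,1]' && python3 -c "
from h import *
to([0,0,28]);im=robot.camera('scene')[...,::-1];t=robot.camera('top')[...,::-1];cv2.imwrite('pics/full5.png',im)
print(proj('scene',robot.get_state()['ee_pos']))
f=lambda i:cv2.resize(i,None,fx=4,fy=4,interpolation=cv2.INTER_CUBIC)
cv2.imwrite('pics/w5.png',np.hstack([f(im[170:300,80:180]),f(t[110:240,420:520])]))"
```

```text
clock: 3.85
ee_pos: [668.0, -202.7, 196.7]
tool_rot: [-3.142, 0.0, 0.2]
ft_force: [0.3, -0.4, 1.5]
width: 0.2
grasp_force: 0.0
t 3.85 now [28.4  2.2 28.7] F [ 0.3 -0.4  1.5] row [-0.095  0.008  0.002] [-0.     0.    -0.005]
[131.2 270.1]
```

View pics/w5.png

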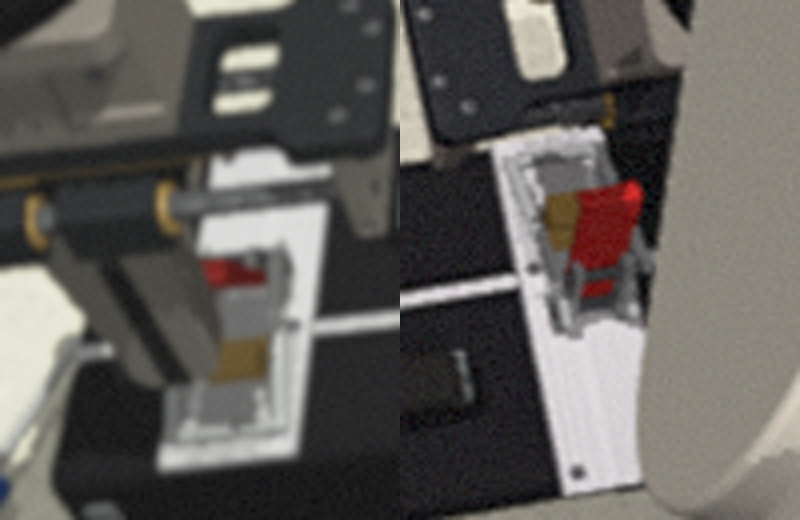

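The finger sits on the hook side of the lever but appears about 8 mm too far towards -y: its tip is at about (120,266) and the lever centre at u≈128. I'll shift +y and push the lever back along its arc.

```bash
python3 -m jog '[-0.03,-0.026,0,0,0,0,1,-0.08,-0.026,0,0,0,0,1,-0.128,-0.026,-0.004,0,0,0,1,-0.167,-0.026,-0.021,0,0,0,1,-0.208,-0.026,-0.028,0,0,0,1,-0.25,-0.026,-0.024,0,0,0,1,-0.288,-0.026,-0.01,0,0,0,1,-0.288,-0.026,-0.01,0,0,0,1]' && python3 -c "
from h import *
to([-68.5,10,24]);im=robot.camera('scene')[...,::-1];t=robot.camera('top')[...,::-1]
f=lambda i:cv2.resize(i,None,fx=4,fy=4,interpolation=cv2.INTER_CUBIC)
cv2.imwrite('pics/w6.png',np.hstack([f(im[170:300,80:180]),f(t[110:240,420:520])]))"
```

```text
clock: 4.75
ee_pos: [580.6, -212.1, 200.6]
tool_rot: [3.141, -0.001, 0.2]
ft_force: [0.5, -0.5, 1.4]
width: 0.5
grasp_force: 0.3
t 4.75 now [-59.1  10.6  32.6] F [ 0.5 -0.5  1.4] row [-0.031  0.002  0.029] [ 0.001 -0.002 -0.006]
```

View pics/w6.png

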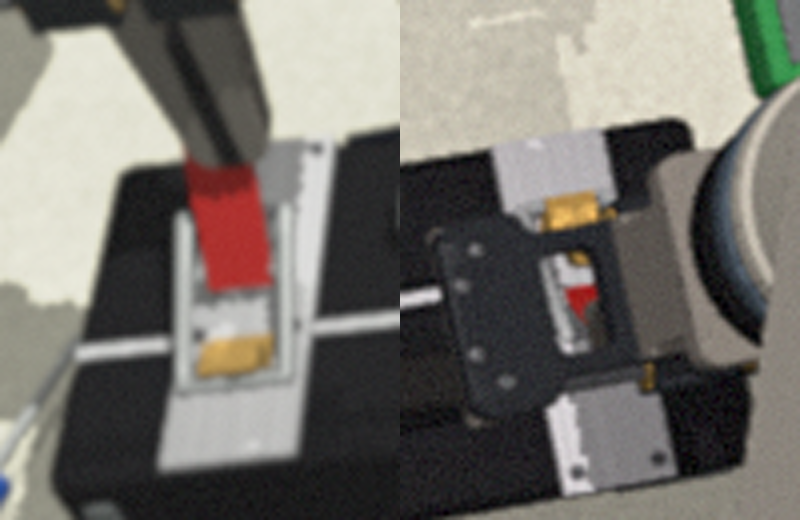

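The lever is swung back well past upright, with the finger on it and lined up. The loop bar (crop row 380) lies just beyond the hook. I'll press on down along the arc and watch the force.

```bash
python3 -m jog '[-0.011,0,0.018,0,0,0,1,-0.022,0,0.037,0,0,0,1,-0.034,0,0.051,0,0,0,1,-0.046,0,0.066,0,0,0,1,-0.046,0,0.066,0,0,0,1]'
cat >> h.py <<'E'
def look():
    im=robot.camera("scene")[...,::-1];t=robot.camera("top")[...,::-1]
    c=lambda i,u0,u1,v0,v1,lo,hi:[([b[0][0]+u0,b[0][1]+v0]+b[0][2:],[b[1][0]+u0,b[1][1]+v0]) for b in blobs(i[v0:v1,u0:u1],lo,hi,8)]
    print("red",c(im,100,170,170,290,(0,140,60),(8,255,255)),"brass",c(im,110,170,220,290,(12,110,100),(24,255,255)))
    return im,t
E
python3 -c "
from h import *
to([-78,10,2]);look()"
```

```text
clock: 5.35
ee_pos: [567.4, -214.8, 178.3]
tool_rot: [-3.141, 0.002, 0.2]
ft_force: [0.5, -0.4, -0.7]
width: 0.4
grasp_force: 0.2
t 5.35 now [-72.6  10.7  10.3] F [ 0.5 -0.4 -0.7] row [-0.018  0.002  0.028] [-0.002  0.003 -0.006]
red [([130, 211, 18, 30, 424], [138.6, 226.2])] brass [([130, 253, 18, 9, 124], [138.5, 256.9])]
```

```bash
python3 -m jog '[-0.008,0,0.014,0,0,0,1,-0.016,0,0.028,0,0,0,1,-0.016,0,0.04,0,0,0,1,-0.016,0,0.05,0,0,0,1,-0.016,0,0.05,0,0,0,1]' && python3 -c "
from h import *
to([-78,10,-9]);look()
print(proj('scene',RH.apply([-103,0,14])+H),proj('scene',RH.apply([-45,0,14])+H))"
```

```text
clock: 5.95
ee_pos: [563.4, -215.7, 163.8]
tool_rot: [-3.141, 0.001, 0.2]
ft_force: [0.2, -0.1, 0.7]
width: 0.4
grasp_force: 0.0
t 5.95 now [-76.7  10.6  -4.2] F [ 0.2 -0.1  0.7] row [-0.004  0.002  0.016] [-0.001  0.002 -0.005]
red [([132, 217, 18, 22, 299], [140.2, 227.9])] brass [([130, 253, 18, 9, 124], [138.4, 257.1])]
[143.8 203.8] [139.7 233.4]
```

```bash
python3 -m jog '[0,0,0.007,0,0,0,1,0,0,0.014,0,0,0,1,0,0,0.014,0,0,0,1]' && python3 -c "
from h import *
to([-78,10,-9]);look()"
```

```text
clock: 6.35
ee_pos: [563.5, -215.7, 159.9]
tool_rot: [-3.141, 0.0, 0.2]
ft_force: [0.3, -0.4, 0.7]
width: 0.2
grasp_force: 0.0
t 6.35 now [-76.5  10.5  -8.1] F [ 0.3 -0.4  0.7] row [-0.005  0.002  0.003] [-0.001  0.001 -0.005]
red [([132, 217, 18, 22, 285], [140.0, 228.4])] brass [([130, 253, 18, 9, 122], [138.4, 257.1])]
```

No contact force. I'll lift clear and measure the lever itself.

```bash
python3 -m jog '[0,0,-0.1,0,0,0,1,0,0,-0.25,0,0,0,1,-0.1,0,-0.35,0,0,0,1,-0.3,0,-0.35,0,0,0,1,-0.4,0,-0.35,0,0,0,1,-0.5,0,-0.35,0,0,0,1,-0.5,0,-0.35,0,0,0,1]' && python3 -c "
from h import *
to([-78,10,-9]);im,t=look()
print('top red',[b for b in blobs(t,(0,140,60),(8,255,255)) if b[1][0]>400],'brass',[b for b in blobs(t,(12,110,100),(24,255,255)) if b[1][0]>400])
for X in ([-103,0,14],[-103,12,14],[-103,-12,14],[-42,12,14],[-42,-12,14]): p=RH.apply(X)+H; print(X,proj('scene',p),proj('top',p))
print(robot.get_state()['ee_pos'])"
```

```text
clock: 7.15
ee_pos: [413.7, -246.0, 265.7]
tool_rot: [3.141, 0.001, 0.198]
ft_force: [0.2, -0.5, 0.6]
width: 0.8
grasp_force: 0.0
t 7.15 now [-229.3   11.1   97.7] F [ 0.2 -0.5  0.6] row [0.505 0.001 0.355] [ 0.001  0.001 -0.009]
red [([132, 204, 19, 35, 501], [141.3, 221.1])] brass [([130, 253, 18, 9, 124], [138.4, 257.0])]
top red [([462, 181, 23, 40, 545], [472.3, 201.0])] brass [([580, 84, 28, 18, 373], [593.5, 92.5]), ([456, 160, 14, 15, 167], [462.3, 166.7]), ([552, 290, 7, 8, 21], [555.9, 292.9]), ([523, 295, 6, 9, 24], [526.2, 298.8])]
[-103, 0, 14] [143.8 203.8] [477.4 221.9]
[-103, 12, 14] [151.7 202.9] [470.  223.3]
[-103, -12, 14] [135.8 204.7] [484.7 220.4]
[-42, 12, 14] [147.9 234. ] [461.3 186.1]
[-42, -12, 14] [131. 236.] [475.9 183.3]
[ 416.8851881  -245.95063597  265.83312287]
```

```bash
python3 -c "
from h import *
a,e=tri((141.3,221.1),(472.3,201.0));b,f=tri((293.4,205.4),(331.1,225.9));print(a,e,b,f)
h1=plane('scene',138.4,257.0,174);h0=plane('scene',138.3,259.6,174);s=plane('scene',297.4,239.8,174)
print('hook draw',RH.inv().apply(h1-h0),'centre-hook',RH.inv().apply(a-h1),RH.inv().apply(b-s))
im=robot.camera('scene')[...,::-1]; print([b for b in blobs(im,(0,140,90),(8,255,255)) if 280<b[1][0]<305 and b[1][1]>190], robot.get_state()['ft_force'])"
```

```text
[ 573.23087699 -224.65809495  181.34105732] 0.3700561075911584 [531.09918804   1.07805844 181.49239035] 0.1059243623418109
hook draw [-4.51879918 -0.34971263  0.        ] centre-hook [-6.02016259e+01  5.40343627e-02  7.34105732e+00] [-60.54173292   1.49723698   7.49239035]
[([285, 189, 18, 34, 454], [293.4, 205.5])] [ 0.31579483 -0.71120883 -0.4361933 ]
```

The lever lies flat at the same height as the twin's (181.3 against 181.5 mm), the hook is drawn in about 4.5 mm, and the other lever hasn't moved. Handing in.

```bash
python3 -c "
from station import robot
print(robot.sign_off())"
```

```text
the job is handed in; nothing more can be done
None
```

I closed the undone latch and handed the job in after about 7 s of robot time: its loop is over the hook, its lever lies flat like the twin's, the hook is drawn in about 4.5 mm, the other latch hasn't moved and the arm is clear; no verdict was shown.

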